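# Seat the blue check filter in the photometer's keyed port and hold it home

## Robot

A 6-joint arm with a two-finger parallel gripper is mounted at the origin on a cart in front of the work surface, level with it; the furniture and walls round the work are solid. World frame = base frame: x ahead of the robot, y to its left, z up, the work surface at z = 0. Lengths are in mm, angles in degrees, forces in N, time in s.
With the tool pointing down it reaches from about 375 to 900 mm from the base axis. Payload 3.1 kg.
Tool frame: the origin (TCP) lies on the centre line of the jaws, within the pads' length; the fingertips stand env.finger_overhang ahead of it and the grasp point (between the pads) lies 2 mm behind it (env.finger_overhang is the distance from the TCP to the fingertips, in mm); z points along the fingers, x is the direction in which the jaws open and shut, and the axes are right-handed (so a half turn about z gives the same grasp; the last joint's range is limited). The gripper opens to 87 mm and grips with 3 to 60 N. Pads are 19 mm wide; open, the fingers measure 117 mm over their backs; the gripper's body (75 mm by 190 mm) begins 51 mm behind the grasp point.
Start: joints at [62.768, 30.224, 82.088, -0, 67.689, -10.227], TCP at [182.748, 597.662, 239.548] pointing down, gripper open.
Joint ranges: [-176.69, 176.69], [-43.24, 126.21], [12.49, 139.97], [-82, 262], [0, 151.66], [-163.58, 163.58]. Speed limits (degrees/s): [159.86, 159.86, 180, 180, 180, 180].

## Interface

Orientations are given as [roll, pitch, yaw] about the fixed x, y, z axes, in that order (R = Rz(yaw) Ry(pitch) Rx(roll)).
In Python, from plant import env gives the robot as it stands.
- The arm moves only by the shell command python3 -m handwheel 'ROWS' [OPENING] [FORCE]. ROWS is JSON, a list that holds one entry, the list of rows, each a list of 4 numbers: the shift along the tool's x, y, z in mm, then the turn about the tool's z in degrees. A call has 1 to 10 rows; each row shifts and turns the pose as measured when the row begins, along the tool's axes as they then stand; what a row does not reach is not made up. A row lasts 1/12 s, in which the tool goes at most 41.7 mm and 7.16 degrees, less where a joint would pass 70% of its speed; a pose out of reach is approached as far as the arm can. A call with a gripper value outside its range is refused whole. OPENING is the finger opening in mm, from 0 to 87, set as the call begins (- or left out, the last holds). The fingers move at their own pace and stop on an object; FORCE is the grip in N (left out, the last holds). Time passes only in rows, so rows that do not move let the fingers close. It gives the time, the measured TCP pose, the force and the opening at its end, in the units of the state.
- env.get_state(): the state, without advancing time (a new reading comes with each control period).
- env.capture(name): name is "scene" or "top" or "wrist"; returns the picture (420x560x3 uint8, red, green, blue); there is no depth.
- env.camera_info(name): a dict with "fov_y" (degrees; the focal length in pixels is half the picture's height over the tangent of half this angle, whatever the lens; pixels are square), "cx", "cy" (the principal point, pixels), "extrinsics" (4x4, takes a point from world to camera coordinates). Camera axes: x right, y up, looking along -z (the intrinsics and any distortion apply to the point x, -y, -z); pixel columns grow to the right and rows downward; lengths in mm; the calibration is good to about 2 mm. A picture is of the moment at which its call begins: read the wrist's pose just before it. camera_info takes no time and is no camera call; for the wrist camera it gives the pose at the moment of the call.
- env.job_done(): hands the job in, once; it reports no verdict.
The state is a dict: "clock": time; "q": joint angles; "joint_vel": joint speeds; "effort": joint torques, N m; "tool_pos": TCP position; "tcp_rot": TCP orientation; "wrist_force": force on the tool from outside, world axes, zero at the start; "wrist_torque": the same for the moment, N m; "opening": finger opening in mm.
Only numpy, scipy, OpenCV 4.12 (cv2) and the standard library are available. Lean on these libraries where they do the work, as an engineer would, in place of code of your own. Each camera call takes 0.05 s, during which the arm holds its last target.

## Task

Run the filter check on the bench photometer: lift the blue-ringed filter cell out of the tray and set it, window up, over the metal boss of the reading port. Turn it by its knurled collar until the hidden keyways in its skirt drop over the boss's pins, then push it fully home against the shutter spring, so that its skirt sits on the metal seat. Finish while still holding it pushed home, since the spring lifts it off again as soon as it is let go; leave the orange-ringed cell, the cartridge and the timer where they are.

Things in the scene. Friction and masses are not known exactly. Their poses are not given: they have to be found in the camera images.
- blue_cell: The filter cell to fit: black, round, 42 mm tall, 70 to 120 g, blue ring and blue glass window on top; stands window up in the tray. Origin: centre of its underside, the open lower edge of the skirt; z up its axis. Skirt z 0 to 17 mm: outside diameter 47, bore 36, with a steel snout of diameter 16 in the middle that ends 5 mm above the lower edge.
- blue_collar (a point): Centre of the blue cell's solid knurled collar (diameter 48, from 17 to 42 mm above its underside), 30 mm above the underside: the place to grip. Axes as the cell's.
- blue_index (a point): White index line on the rim of the blue cell's collar, on its x axis, 23 mm from the axis, 39 mm above the underside. A keyway lies below it and two more 120 degrees either way: grooves 10 mm wide up the inside of the skirt over its full height, closed outside and so hidden.
- orange_cell: The other filter cell, same shape and size, with an orange ring and window; stands 70 to 120 mm from the blue one in the tray; the two may have changed places. Leave it. Origin as for blue_cell.
- read_port (a point): Centre of the port's flat metal seat (aluminium adapter, flange diameter 66) on top of the photometer, 67 mm above the bench; axes as the photometer's. A hollow boss, diameter 34, bore 26, rim chamfered, stands 16 mm above the seat inside the flange.
- pin_level (a point): On the port's axis 10 mm above the seat, level with the upper side of three steel pins (diameter 5) that stick out of the boss to radius 22 mm, 120 degrees apart. An unmatched cell stands on them, its underside here; matched within about 0.1 rad it goes down to the seat. One pin points within 0.7 rad of the photometer's front (-x); where exactly differs each time.
- photometer: Bench photometer, off-white, fixed to the bench, 180 mm deep, 132 wide, 62 high; the sloping dark panel with display and keys is its front (-x). Origin: centre of its underside; z up. The port's axis is 42 mm behind the origin (+x), with flat top round it.
- shutter (a joint): Travel of the spring-loaded shutter inside the boss, m: 0 at rest (its top 13 mm above the seat), 0.008 when a cell is home; it moves down. The snout meets it when the cell's underside is 8 mm above the seat. It pushes back with 2.5 N at first, 6.5 N at home.
- tray: Cream moulded tray, fixed, 194 x 284 mm (local x, y), rim 26 mm high, floor 2 mm. Both cells stand on its floor near the middle of its width, about 86 mm towards -y and 6 mm towards +y of its centre; a cartridge 21 mm high lies near its +y end. Origin: centre of its underside.
- timer: Bench timer lying flat behind the photometer, 62 x 67 x 20 mm; leave it. Origin: centre of its underside.
- cartridge: White test cartridge with a round blue cap, 62 x 47 x 21 mm, lying in the tray; leave it. Origin: centre of its underside.
Not all that is in view belongs to the job. Leave any pink or yellow look-alike of the blue_cell alone.

How it is judged:
By the outcome, as a careful person would: the job done as asked, in the order asked, and still so for the second after the job is handed in, while the arm keeps its last pose, push and grip.
It also fails if it takes over 61 s, if anything falls off the work surface, if the arm or the gripper's body presses on something with over 40 N, if the wrist force passes 120 N, or if a joint passes its speed limit or range.

## Working session

There is one attempt and no reset: what is moved stays moved. The work goes in short steps, Python scripts to look and compute and a shell command to move; the robot and the scene stay as the last step left them, time stands still between calls to the robot, and variables do not carry over. Pictures are saved under pics/ and viewed, and the job is handed in when it is done.

```bash
ls; mkdir -p pics
python3 - <<'E'
from plant import env
import cv2
s=env.get_state();print(s, env.finger_overhang)
for n in ["scene","top","wrist"]:
    i=env.camera_info(n);print(n,i)
    cv2.imwrite(f"pics/{n}0.png",env.capture(n)[:,:,::-1])
E
```

```text
pics
{'clock': 0.0, 'q': array([ 6.27695078e+01,  3.02797109e+01,  8.21539784e+01, -1.05032715e-03,
        6.76896781e+01, -1.02272366e+01]), 'joint_vel': array([-0.07087288,  0.00196833, -0.02781478, -0.01176022,  0.05525238,
        0.09518211]), 'effort': array([-8.30719864e-05, -4.40043390e+01, -1.76590794e+01,  6.29841350e-02,
        5.83103439e-02, -1.62269948e-04]), 'tool_pos': array([182.42693309, 597.0747474 , 238.57697587]), 'tcp_rot': array([-1.79979051e+02,  1.21579665e-01,  7.29971664e+01]), 'wrist_force': array([-0.33567432, -0.43773735, -0.90577557]), 'wrist_torque': array([-0.01226878,  0.03501383,  0.00290207]), 'opening': 87.10891055603989} 17.0
scene {'fov_y': 43.84134489443149, 'cx': 285.2084413486935, 'cy': 206.4572845473929, 'extrinsics': array([[-6.67903229e-01, -7.44247495e-01, -9.70920066e-04,
         1.53799615e+02],
       [ 5.53182024e-01, -4.97308977e-01,  6.68336315e-01,
        -4.48389099e+02],
       [-4.97890475e-01,  4.45846887e-01,  7.43858608e-01,
        -7.24777989e+02],
       [ 0.00000000e+00,  0.00000000e+00,  0.00000000e+00,
         1.00
[... 198 characters left out ...]

       [ 9.67470889e-01, -7.19362558e-02,  2.42539179e-01,
        -5.23699009e+02],
       [-2.41856101e-01,  1.81912112e-02,  9.70141591e-01,
        -7.91033075e+02],
       [ 0.00000000e+00,  0.00000000e+00,  0.00000000e+00,
         1.00000000e+00]])}
wrist {'fov_y': 58.06632621182848, 'cx': 282.32544813095046, 'cy': 211.32053983171522, 'extrinsics': array([[ 2.92002178e-01,  9.56416363e-01, -1.57144103e-03,
        -6.23654328e+02],
       [-9.18281844e-01,  2.79899282e-01, -2.80026510e-01,
         3.50835781e+01],
       [-2.67382091e-01,  8.32113764e-02,  9.59990981e-01,
        -3.90040611e+02],
       [ 0.00000000e+00,  0.00000000e+00,  0.00000000e+00,
         1.00000000e+00]])}
```

View pics/scene0.png

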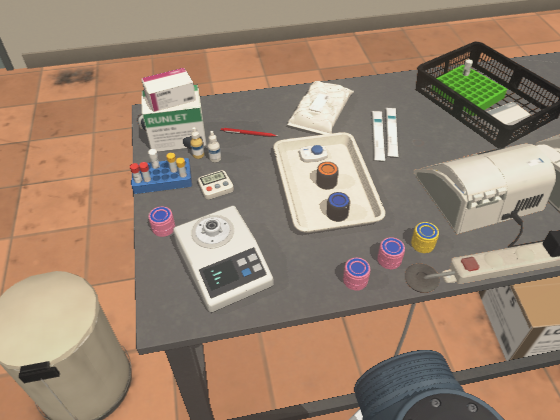

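View pics/top0.png

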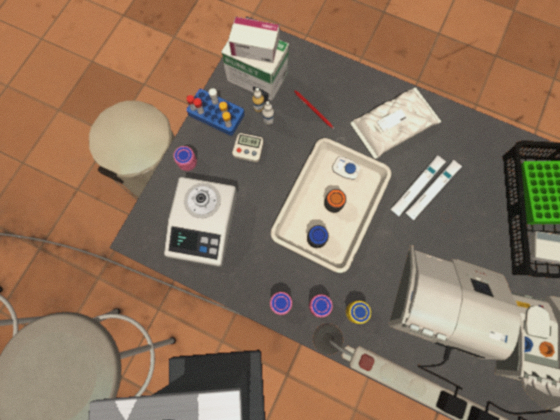

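View pics/wrist0.png

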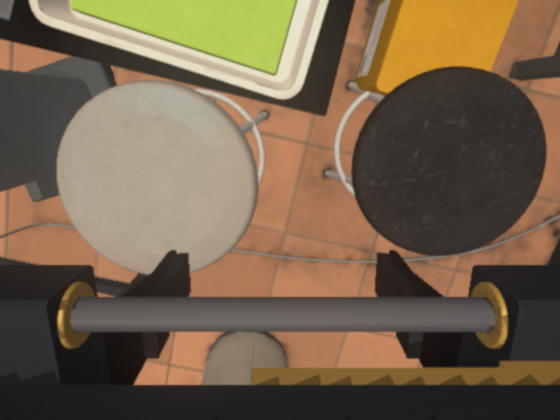

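Candidates for the blue cell:
- Blue-ringed, in the tray: top (317,236), scene (338,205). This is my choice.
- Orange-ringed, in the tray: top (336,198).
- Pink look-alikes: top (281,303), (321,306), (184,156).
- Yellow look-alike: top (359,312).
- Cartridge cap: top (350,169).

Next I'll check the choice in close crops.

```bash
cat > h.py <<'E'
import numpy as np, cv2
from plant import env
def K(i):
    f=210/np.tan(np.radians(i["fov_y"]/2)); return f,i["cx"],i["cy"]
def ray(i,u,v):
    f,cx,cy=K(i);E=i["extrinsics"];R=E[:3,:3];t=E[:3,3]
    d=R.T@np.array([(u-cx)/f,-(v-cy)/f,-1]);return -R.T@t,d
def onz(i,u,v,z):
    o,d=ray(i,u,v);return o+d*(z-o[2])/d[2]
def proj(i,p):
    f,cx,cy=K(i);c=i["extrinsics"][:3,:3]@np.array(p)+i["extrinsics"][:3,3]
    return np.array([cx+f*c[0]/-c[2],cy-f*c[1]/-c[2]])
def crop(img,u,v,w,h,k,name):
    u0,v0=int(u-w/2),int(v-h/2)
    c=img[v0:v0+h,u0:u0+w];cv2.imwrite(name,cv2.resize(c,None,fx=k,fy=k,interpolation=cv2.INTER_CUBIC)[:,:,::-1]);return u0,v0
E
python3 - <<'E'
from h import *
t=cv2.imread("pics/top0.png")[:,:,::-1];s=cv2.imread("pics/scene0.png")[:,:,::-1]
print(crop(t,317,236,80,60,8,"pics/c1.png"),crop(s,338,205,80,60,8,"pics/c2.png"),crop(t,202,205,80,80,7,"pics/c3.png"),crop(s,212,230,80,60,8,"pics/c4.png"))
it=env.camera_info("top");isc=env.camera_info("scene")
print("blue",onz(it,317,234,42),onz(isc,338,200,42))
print("port",onz(it,201,198,83),onz(isc,212,226,83))
print("orange",onz(it,337,197,42),onz(isc,328,170,42))
for n,u,v in [("pk1",281,303),("pk2",321,306),("pk3",184,155),("yel",359,312)]: print(n,onz(it,u,v,42))
print([onz(it,u,v,62)[:2] for u,v in [(176,179),(236,183),(166,262),(224,265)]])
E
```

```text
(277, 206) (298, 175) (162, 165) (172, 200)
blue [ 464.90547718 -354.25608157   42.        ] [ 463.48076114 -356.58750812   42.        ]
port [ 554.80182402 -106.21853856   83.        ] [ 551.27525759 -102.82499406   83.        ]
orange [ 547.13622766 -408.35090717   42.        ] [ 540.56779409 -404.45509424   42.        ]
pk1 [ 321.22165546 -262.62995496   42.        ]
pk2 [ 308.67964297 -347.09153822   42.        ]
pk3 [675.9224862  -62.29010435  42.        ]
yel [ 290.34337428 -426.22820975   42.        ]
[array([610.29455071, -47.64769949]), array([ 590.78970529, -181.96454687]), array([424.22530313, -23.94527293]), array([ 408.62836924, -147.23784012])]
```

View pics/c1.png

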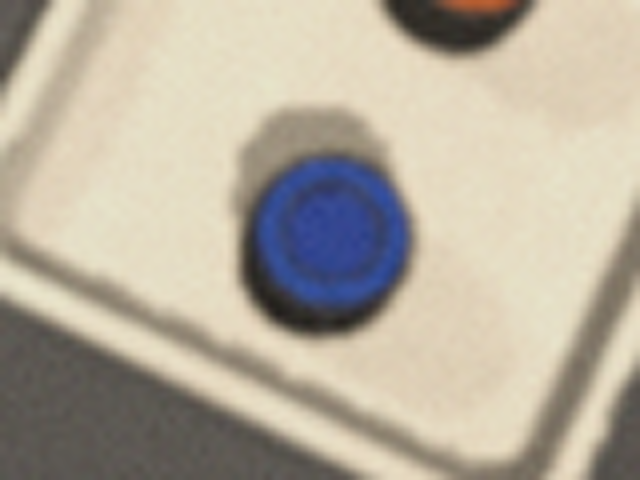

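View pics/c2.png

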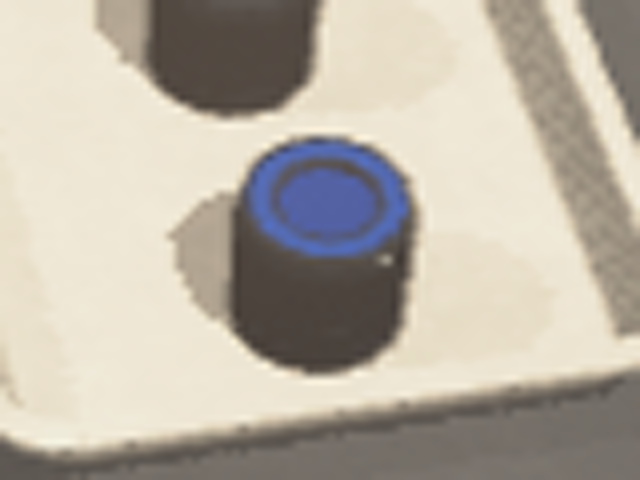

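View pics/c3.png

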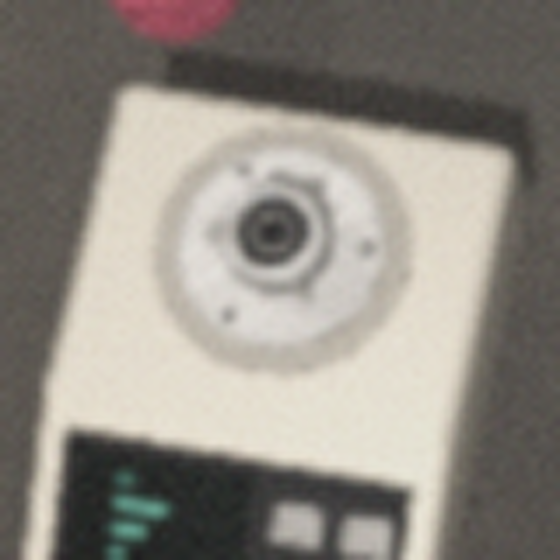

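View pics/c4.png

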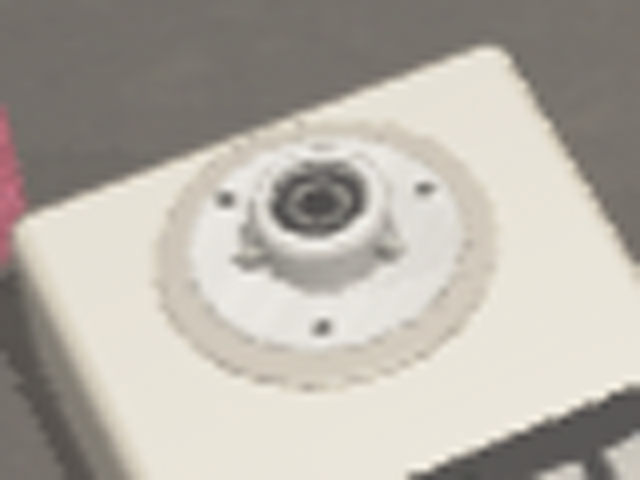

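The crops confirm the choice: blue ring and window, with the white index speck at scene (346.4,207.2). Pins show at about scene (202.6,232.3), (220.5,231.3) and (212.3,218.5).

Run:
```python
from h import *
it=env.camera_info("top");s=env.camera_info("scene")
# blue centre: ellipse of ring outer in c2 centre (328,196) in c1 (334,232)
b=onz(s,298+328/8,175+196/8,42);bt=onz(it,277+334/8,206+232/8,42);print(b,bt)
x=onz(s,298+387/8,175+258/8,39);d=x-b;print("idx",x,np.hypot(*d[:2]),np.degrees(np.arctan2(d[1],d[0])))
# port boss rim centre c4 (318,202)?? ; seat outer ring centre (325,255)
p=onz(s,172+318/8,200+200/8,83);p2=onz(it,162+273/7,165+233/7,83);print("port",p,p2)
f=onz(s,172+326/8,200+254/8,66);f2=onz(it,162+284/7,165+249/7,66);print("flange",f,f2)
for u,v in [(240,258),(393,250),(322,148)]:
    q=onz(s,172+u/8,200+v/8,74.5);
    for c in (p,f): d=q-c;print(np.hypot(*d[:2]),np.degrees(np.arctan2(d[1],d[0])))
# photometer yaw from top panel edges
a=onz(it,162+115/7,165+90/7,62)-onz(it,162+515/7,165+150/7,62);print("yaw y-axis",np.degrees(np.arctan2(a[1],a[0]))-90)
st=env.get_state();print(st['tool_pos'],st['tcp_rot'])
```

```text
[ 463.07911587 -359.14659795   42.        ] [ 462.35850882 -357.91240527   42.        ]
idx [ 439.56655402 -356.98637153   39.        ] 23.611589166942125 174.75066332634137
port [ 553.57169782 -103.94240248   83.        ] [ 554.15495981 -106.20024776   83.        ]
flange [ 551.42563968 -102.49128737   66.        ] [ 553.97624341 -106.54201328   66.        ]
21.178587337544624 78.4096250349806
20.32966497687786 71.64727839387541
19.446539603226498 -157.12792199264644
18.163456344138623 -150.26274586027583
23.54746046492508 -36.69162745640481
26.13562738397131 -36.431425568063375
yaw y-axis -13.178680119328163
[182.48814428 597.20114839 238.77631082] [-1.79983614e+02  9.60952299e-02  7.29989656e+01]
```

```bash
cat >> h.py <<'E'
def go(x,y,z,yaw,n=None):
    s=env.get_state();p=s['tool_pos'];r=s['tcp_rot'];a=np.radians(r[2]);d=np.array([x,y,z])-p
    dx=d[0]*np.cos(a)+d[1]*np.sin(a);dy=d[0]*np.sin(a)-d[1]*np.cos(a)
    t=-((yaw-r[2]+180)%360-180)
    print("pos",p.round(1),"rot",r.round(2),"F",s['wrist_force'].round(1),"q6",s['q'][5].round(0),"open",round(s['opening'],1),"t",s['clock'])
    print("tool delta",round(dx,1),round(dy,1),round(-d[2],1),"turn",round(t,1),"len",round(float(np.linalg.norm(d)),1))
E
python3 -m handwheel '[[[-28,29,0,0],[-28,29,0,0],[-28,29,0,0],[-28,29,0,0],[-28,29,0,0],[-28,29,0,0],[-28,29,0,0],[-28,29,0,0],[-28,29,0,0],[-28,29,0,0]]]'
python3 -c "
from h import *
go(430,150,239,73);go(462,-358,200,59)"
```

```text
clock: 0.98
tool_pos: [380.8, 240.1, 235.2]
tcp_rot: [-179.9, -0.2, 74.0]
wrist_force: [0.5, 0.4, -0.5]
opening: 86.7
pos [380.8 240.1 235.2] rot [-1.7988e+02 -1.6000e-01  7.3960e+01] F [ 0.5  0.4 -0.5] q6 -56.0 open 86.7 t 0.9833
tool delta -73.0 72.2 -3.8 turn 1.0 len 102.8
pos [380.8 240.1 235.2] rot [-1.7988e+02 -1.6000e-01  7.3960e+01] F [ 0.5  0.4 -0.5] q6 -56.0 open 86.7 t 0.9833
tool delta -552.4 243.3 35.2 turn 15.0 len 604.6
```

```bash
python3 -m handwheel '[[[-38,17,2,0],[-38,17,2,0],[-38,17,2,0],[-38,17,2,0],[-38,17,2,0],[-38,17,2,0],[-38,17,2,0],[-38,17,2,0],[-38,17,2,0],[-38,17,2,0]]]'
python3 -c "
from h import *
go(462,-358,200,59)"
```

```text
clock: 1.82
tool_pos: [439.9, -171.9, 215.0]
tcp_rot: [179.7, -0.4, 73.9]
wrist_force: [0.7, -0.5, -0.2]
opening: 87.2
pos [ 439.9 -171.9  215. ] rot [179.69  -0.4   73.85] F [ 0.7 -0.5 -0.2] q6 -109.0 open 87.2 t 1.8167
tool delta -172.6 73.0 15.0 turn 14.9 len 188.0
```

```bash
python3 -m handwheel '[[[-32,14,3,3],[-32,14,3,3],[-32,14,3,3],[-32,14,3,3],[-32,14,2,3],[-16,7,1,0],[0,0,0,0]]]'
python3 - <<'E'
from h import *
go(462,-358,200,59)
i=env.camera_info("wrist");print(proj(i,[462,-358,42]))
im=env.capture("wrist");cv2.imwrite("pics/w1.png",im[:,:,::-1])
E
```

```text
clock: 2.4
tool_pos: [440.1, -383.7, 196.7]
tcp_rot: [179.5, -0.3, 57.5]
wrist_force: [-0.4, -0.0, -0.4]
opening: 87.4
pos [ 440.1 -383.7  196.7] rot [179.48  -0.31  57.54] F [-0.4 -0.  -0.4] q6 -110.0 open 87.4 t 2.4
tool delta 33.4 4.7 -3.3 turn -1.5 len 33.9
[322.08121656 201.45249511]
```

View pics/w1.png

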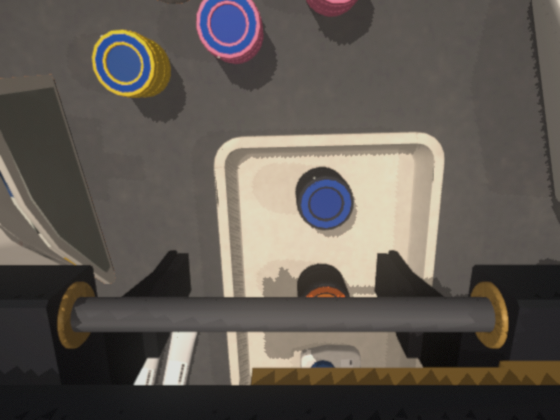

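Run:
```python
from h import *
i=env.camera_info("wrist");im=cv2.imread("pics/w1.png")[:,:,::-1]
hsv=cv2.cvtColor(im,cv2.COLOR_RGB2HSV)
m=cv2.inRange(hsv,(105,130,60),(130,255,255))[160:240,280:370];ys,xs=np.nonzero(m)
e=cv2.fitEllipse(cv2.convexHull(np.c_[xs,ys].astype(np.int32)));print(e)
u,v=280+e[0][0],160+e[0][1];print(onz(i,u,v,44))
crop(im,326,202,80,80,8,"pics/c5.png")
it=env.camera_info("top");s=env.camera_info("scene")
b=onz(s,298+328/8,175+196/8,44);print(b,onz(it,277+334/8,206+232/8,44))
x=onz(s,298+387/8,175+258/8,41);d=x-b;print("idx",np.hypot(*d[:2]),np.degrees(np.arctan2(d[1],d[0])))
```

```text
((45.785194396972656, 43.15228271484375), (46.35780715942383, 48.72338104248047), 67.30941772460938)
[ 464.15504348 -354.1637708    44.        ]
[ 461.89166037 -357.70671073   44.        ] [ 461.97435566 -357.65484018   44.        ]
idx 23.547628941723715 174.76275577945032
```

View pics/c5.png

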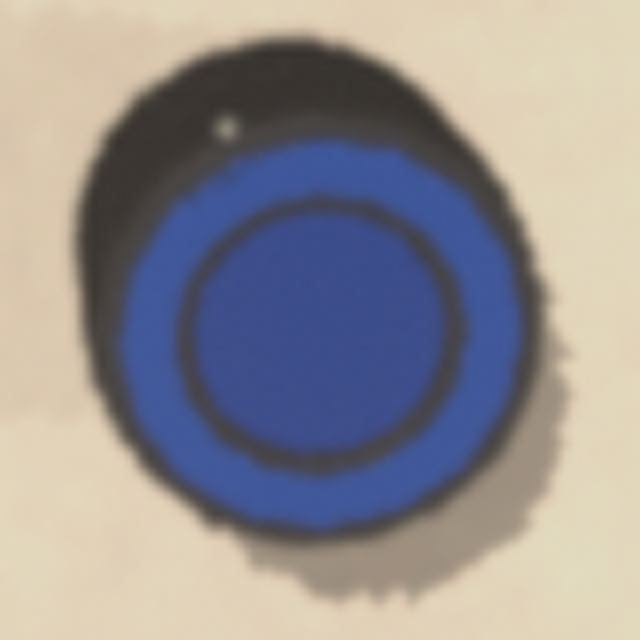

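Run:
```python
from h import *
i=env.camera_info("wrist")
b=onz(i,286+320/8,162+335/8,44);x=onz(i,286+226/8,162+128/8,41);d=x-b;print(b,"idx",np.hypot(*d[:2]),np.degrees(np.arctan2(d[1],d[0])))
go(462.5,-356.5,120,59)
```

```text
[ 464.77557422 -354.32638582   44.        ] idx 23.028859706958865 172.82813314337776
pos [ 440.1 -382.   196.6] rot [179.55  -0.36  57.56] F [ 0.2 -0.1 -0.7] q6 -110.0 open 87.3 t 2.45
tool delta 33.5 5.3 76.6 turn -1.4 len 83.8
```

```bash
python3 -m handwheel '[[[17,3,20,-0.7],[17,3,20,-0.7],[0,0,20,0],[0,0,10,0],[0,0,0,0],[0,0,0,0]]]' 80
python3 - <<'E'
from h import *
go(462.5,-356.5,31,59)
i=env.camera_info("wrist");print(proj(i,[463,-356,44]))
im=env.capture("wrist");cv2.imwrite("pics/w2.png",im[:,:,::-1])
E
```

```text
clock: 2.95
tool_pos: [464.5, -348.6, 125.6]
tcp_rot: [179.7, -0.5, 59.1]
wrist_force: [0.4, 0.1, 0.3]
opening: 80.3
pos [ 464.5 -348.6  125.6] rot [179.73  -0.53  59.14] F [0.4 0.1 0.3] q6 -108.0 open 80.3 t 2.95
tool delta -7.8 2.3 94.6 turn 0.1 len 94.9
[269.89042317 229.19475109]
```

View pics/w2.png

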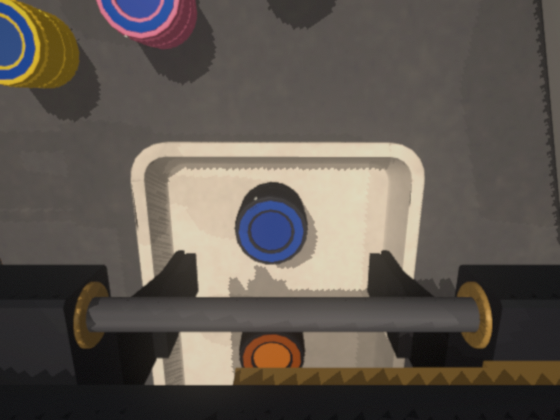

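```bash
python3 -m handwheel '[[[-4,1,15,0],[-3,1,25,0],[0,0,20,0],[0,0,10,0],[0,0,0,0]]]'
python3 -c "
from h import *
go(462.8,-356,31,59)"
```

```text
clock: 3.42
tool_pos: [467.0, -359.2, 61.2]
tcp_rot: [178.9, -0.3, 59.2]
wrist_force: [-0.7, 0.2, 0.9]
opening: 80.0
pos [ 467.  -359.2   61.2] rot [178.9   -0.27  59.17] F [-0.7  0.2  0.9] q6 -109.0 open 80.0 t 3.4167
tool delta 0.6 -5.3 30.2 turn 0.2 len 30.7
```

```bash
python3 -m handwheel '[[[0,-3,12,0],[0,-2,10,0],[0,0,5,0],[0,0,0,0],[0,0,0,0]]]'
python3 -c "
from h import *
go(462.8,-356,31,59)"
```

```text
clock: 3.83
tool_pos: [465.4, -359.4, 37.7]
tcp_rot: [178.5, -0.1, 59.2]
wrist_force: [-0.3, -0.1, -0.0]
opening: 79.7
pos [ 465.4 -359.4   37.7] rot [ 1.7846e+02 -1.4000e-01  5.9150e+01] F [-0.3 -0.1 -0. ] q6 -109.0 open 79.7 t 3.8333
tool delta 1.6 -4.0 6.7 turn 0.2 len 8.0
```

```bash
python3 -m handwheel '[[[0.8,-2,5,0],[0.8,-2,3,0],[0,0,0,0]]]'
python3 -c "
from h import *
go(462.8,-356,31,59)
i=env.camera_info('wrist');print(proj(i,[463,-356,44]))
im=env.capture('wrist');cv2.imwrite('pics/w3.png',im[:,:,::-1])"
```

```text
clock: 4.08
tool_pos: [463.9, -356.9, 30.9]
tcp_rot: [178.2, -0.1, 59.2]
wrist_force: [0.2, -0.5, 0.1]
opening: 79.6
pos [ 463.9 -356.9   30.9] rot [ 1.7825e+02 -7.0000e-02  5.9160e+01] F [ 0.2 -0.5  0.1] q6 -109.0 open 79.6 t 4.0833
tool delta 0.2 -1.4 -0.1 turn 0.2 len 1.4
[283.32884206 301.41457353]
```

View pics/w3.png

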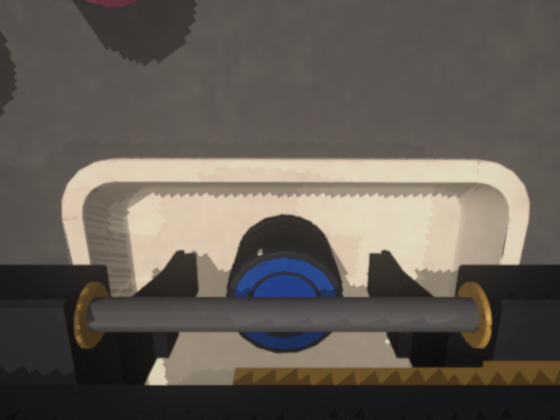

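The picture shows the blue cell centred between the jaws: window centre about (285,301), index speck at (261,252). Closing now.

```bash
python3 -m handwheel '[[[0,-1,0,0],[0,0,0,0],[0,0,0,0],[0,0,0,0],[0,0,0,0],[0,0,0,0],[0,0,0,0],[0,0,0,0]]]' 40 35
python3 -c "
from h import *
go(462.8,-356,31,59)"
```

```text
clock: 4.8
tool_pos: [463.5, -356.9, 31.7]
tcp_rot: [178.2, -0.0, 59.2]
wrist_force: [-0.5, -0.9, -0.2]
opening: 47.3
pos [ 463.5 -356.9   31.7] rot [ 1.7816e+02 -4.0000e-02  5.9170e+01] F [-0.5 -0.9 -0.2] q6 -109.0 open 47.3 t 4.8
tool delta 0.4 -1.1 0.7 turn 0.2 len 1.3
```

```bash
python3 -m handwheel '[[[0,0,-10,0],[0,0,-20,0],[0,0,-25,0],[0,0,-25,0],[0,0,-25,0],[0,0,-15,0],[0,0,0,0]]]'
python3 -c "
from h import *
go(552.5,-105,150,85)
im=env.capture('wrist');cv2.imwrite('pics/w4.png',im[:,:,::-1])
im=env.capture('scene');cv2.imwrite('pics/s4.png',im[:,:,::-1])"
```

```text
clock: 5.38
tool_pos: [458.5, -353.4, 157.4]
tcp_rot: [178.5, -0.2, 59.2]
wrist_force: [0.0, -0.2, -0.8]
opening: 46.8
pos [ 458.5 -353.4  157.4] rot [ 1.7852e+02 -1.5000e-01  5.9160e+01] F [ 0.  -0.2 -0.8] q6 -109.0 open 46.8 t 5.3833
tool delta 261.5 -46.6 7.4 turn -25.8 len 265.7
```

View pics/w4.png

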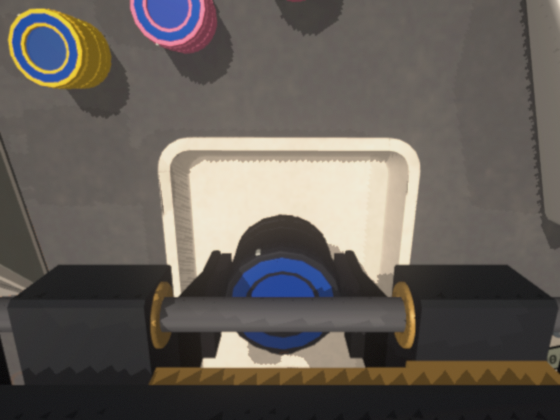

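View pics/s4.png

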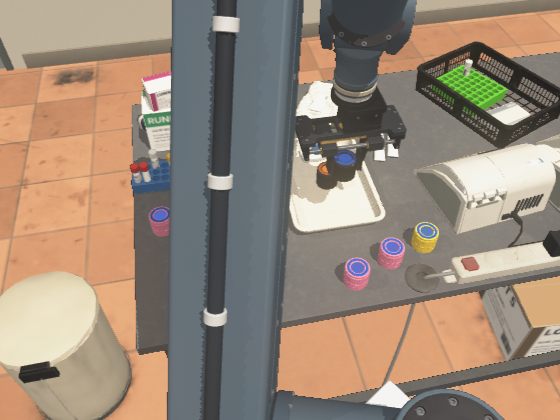

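```bash
python3 -c "
from h import *
it=env.camera_info('top')
print(onz(it,255,60,120),onz(it,255,95,80),onz(it,266,110,60))
i=env.camera_info('wrist');s=env.get_state();c=onz(i,284.5,301,s['tool_pos'][2]+13);print(c-s['tool_pos'])
go(620,-107,155,85)"
```

```text
[ 861.5769543  -244.37630241  120.        ] [ 797.26718684 -238.40507957   80.        ] [ 767.98861653 -261.66449583   60.        ]
[-0.6352795   1.25502642 13.        ]
pos [ 457.5 -352.3  154.7] rot [178.76  -0.23  59.16] F [ 0.1 -0.7 -1. ] q6 -109.0 open 47.3 t 5.4833
tool delta 293.9 13.7 -0.3 turn -25.8 len 294.3
```

```bash
python3 -m handwheel '[[[0,0,0,-4],[0,0,0,-6],[0,0,0,-6],[0,0,0,-6],[0,0,0,-4],[0,0,0,0]]]'
python3 -c "
from h import *
go(620,-107,155,85)"
```

```text
clock: 5.98
tool_pos: [453.0, -347.4, 145.8]
tcp_rot: [179.5, -0.4, 86.4]
wrist_force: [0.5, 0.3, -0.7]
opening: 47.1
pos [ 453.  -347.4  145.8] rot [179.51  -0.37  86.38] F [ 0.5  0.3 -0.7] q6 -136.0 open 47.1 t 5.9833
tool delta 250.5 151.4 -9.2 turn 1.4 len 292.9
```

```bash
python3 -m handwheel '[[[10,6,-5,0],[22,14,-3,0],[31,19,-2,0],[31,19,-2,0],[31,19,-2,0],[31,19,-2,0],[31,19,-2,0],[31,19,-2,0],[20,12,-2,0],[0,0,-1,0]]]'
python3 -c "
from h import *
go(620,-107,155,85)
im=env.capture('wrist');cv2.imwrite('pics/w5.png',im[:,:,::-1])"
```

```text
clock: 6.82
tool_pos: [621.1, -103.6, 165.5]
tcp_rot: [-179.8, -1.0, 84.8]
wrist_force: [0.9, 0.5, -0.2]
opening: 47.2
pos [ 621.1 -103.6  165.5] rot [-179.78   -1.05   84.77] F [ 0.9  0.5 -0.2] q6 -105.0 open 47.2 t 6.8167
tool delta -3.5 -0.8 10.5 turn -0.2 len 11.1
```

View pics/w5.png

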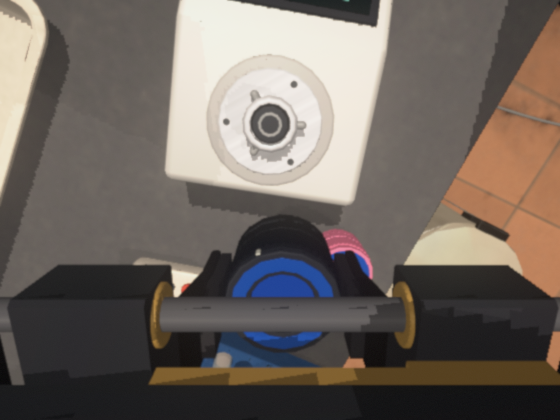

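The wrist view shows the boss at (270,123), pins at about (255,97), (302,125) and (254,151), and the held cell's index speck at (258,252). I'll measure in an enlargement.

```bash
python3 -c "
from h import *
im=cv2.imread('pics/w5.png')[:,:,::-1]
print(crop(im,270,122,130,130,6,'pics/c6.png')[:2], crop(im,284,290,120,100,6,'pics/c7.png'))
"
```

```text
(205, 57) (224, 240)
```

View pics/c6.png

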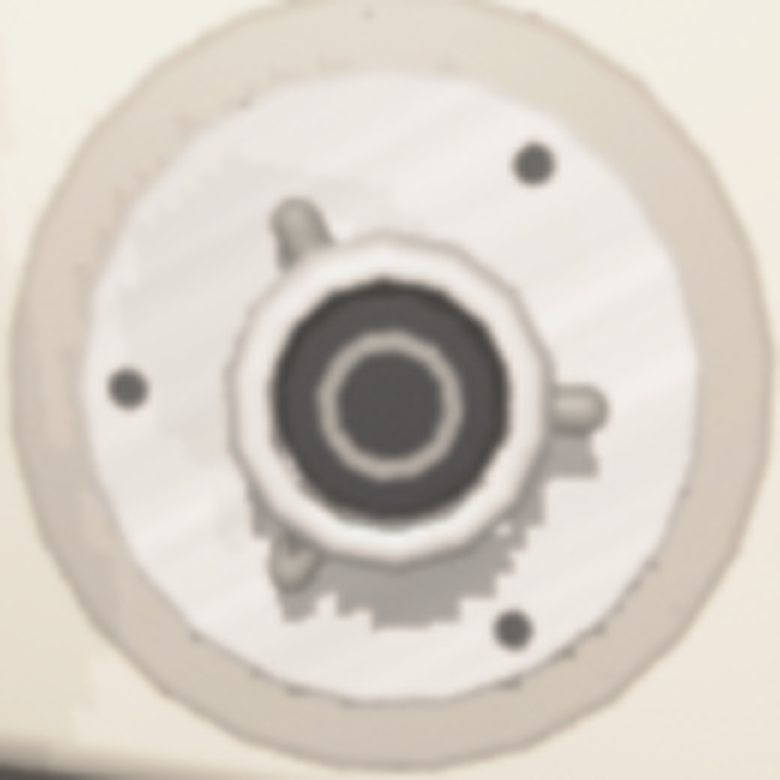

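View pics/c7.png

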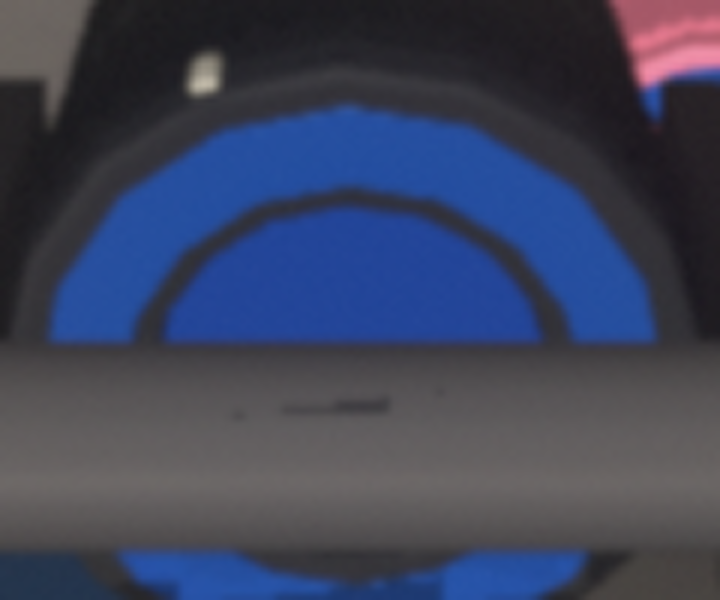

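Run:
```python
from h import *
from scipy.optimize import least_squares as L
i=env.camera_info('wrist');s=env.get_state();T=s['tool_pos'];print(T,s['tcp_rot'])
P=lambda u,v:np.array([205+u/6,57+v/6]);C=lambda u,v:np.array([224+u/6,240+v/6])
tips=[P(295,213),P(605,408),P(292,580)]
def f(a):
    x,y,th=a;r=[proj(i,[x,y,83])-P(390,398),proj(i,[x,y,66])-P(391,383)]
    for k,t in zip((0,1,2),tips):
        an=th+{0:0,1:120,2:240}[k]*np.pi/180; r.append(proj(i,[x+22*np.cos(an),y+22*np.sin(an),74.5])-t)
    return np.concatenate(r)
best=None
for sg in (1,):
  for t0 in range(0,360,30):
    r=L(f,[552,-105,np.radians(t0)])
    if best is None or r.cost<best.cost:best=r
print("port",best.x[:2],np.degrees(best.x[2])%120,best.cost,best.fun.round(1))
for u,v in [(295,213),(605,408),(292,580)]:
    d=onz(i,*P(u,v),74.5)[:2]-best.x[:2];print(np.hypot(*d),np.degrees(np.arctan2(d[1],d[0])))
zt=T[2]+13
q=[onz(i,*C(*p),zt)[:2] for p in [(48,335),(658,335),(350,105),(125,190),(590,190)]]
r=L(lambda a:[np.hypot(*(p-a[:2]))-a[2] for p in q],[620,-105,20]);print("cell",r.x,r.fun.round(2), r.x[:2]-T[:2])
w=[onz(i,*C(*p),zt)[:2] for p in [(132,340),(573,340),(350,187),(352,583)]]
r2=L(lambda a:[np.hypot(*(p-a[:2]))-a[2] for p in w],[620,-105,20]);print("cell by window",r2.x,r2.fun.round(2))
d=onz(i,*C(206,75),zt-3)[:2]-r.x[:2];print("idx",np.hypot(*d),np.degrees(np.arctan2(d[1],d[0])))
```

```text
[ 619.91592897 -104.71542393  165.35118328] [-179.69856892   -1.00793935   84.7829621 ]
port [ 556.78792403 -105.05939358] 68.70102624702773 3697.188071649148 [  0.5   1.4   0.7   2.4   7.3  -5.5 -60.6  24.3  51.6 -19.5]
20.65184632894463 -157.32835341153321
21.418111363340948 83.13147386865495
20.90992935559891 -35.976522981018086
cell [ 620.50823104 -105.33202908   20.1740445 ] [-0.02 -0.15 -0.27  0.14  0.3 ] [ 0.59230208 -0.61660515]
cell by window [ 620.57954392 -105.45733831   14.56533603] [ 0.14  0.14 -0.18 -0.11]
idx 22.79425737054796 -160.82594918440904
```

Run:
```python
from h import *
from scipy.optimize import least_squares as L
i=env.camera_info('wrist');T=env.get_state()['tool_pos']
P=lambda u,v:np.array([205+u/6,57+v/6])
tips=[P(295,213),P(605,408),P(292,580)]
def f(a):
    x,y,th=a;r=[proj(i,[x,y,83])-P(390,398),proj(i,[x,y,66])-P(391,383)]
    for k,t in enumerate(tips):
        an=th-k*2*np.pi/3; r.append(proj(i,[x+21.5*np.cos(an),y+21.5*np.sin(an),74.5])-t)
    return np.concatenate(r)
r=L(f,[552,-105,np.radians(-157)]);print(r.x[:2],np.degrees(r.x[2]),r.fun.round(1))
go(*( T[:2]+r.x[:2]-[620.5,-105.4]),140,89)
```

```text
[ 556.43338285 -104.95192932] -156.7200546144234 [ 0.6  0.8  0.8  1.8 -0.9 -1.8  0.3 -0.7 -0.8  0. ]
pos [ 619.9 -104.7  165.4] rot [-179.7    -1.01   84.78] F [-0.4 -0.  -1.7] q6 -105.0 open 47.2 t 6.8667
tool delta -5.4 -63.8 25.4 turn -4.2 len 68.9
```

```bash
python3 -m handwheel '[[[-1,-10,5,-2],[-1,-20,10,-2],[-1,-20,10,0],[-1,-12,8,0],[0,0,0,0],[0,0,-1,0]]]'
python3 -c "
from h import *
go(555,-104.5,122,89)
for n in ('wrist','scene','top'):
  cv2.imwrite(f'pics/{n}6.png',env.capture(n)[:,:,::-1])
go(555,-104.5,122,89)"
```

```text
clock: 7.37
tool_pos: [552.3, -104.8, 130.7]
tcp_rot: [-179.4, -1.0, 88.6]
wrist_force: [0.0, -0.5, -0.1]
opening: 47.2
pos [ 552.3 -104.8  130.7] rot [-179.45   -1.04   88.64] F [ 0.  -0.5 -0.1] q6 -112.0 open 47.2 t 7.3667
tool delta 0.4 2.7 8.7 turn -0.4 len 9.1
pos [ 554.3 -105.1  131.5] rot [-179.64   -0.97   88.72] F [ 0.  -0.  -0.4] q6 -112.0 open 47.6 t 7.5167
tool delta 0.7 0.7 9.5 turn -0.3 len 9.6
```

View pics/wrist6.png

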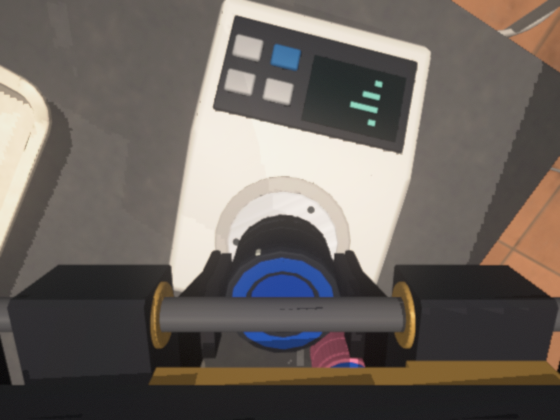

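View pics/scene6.png

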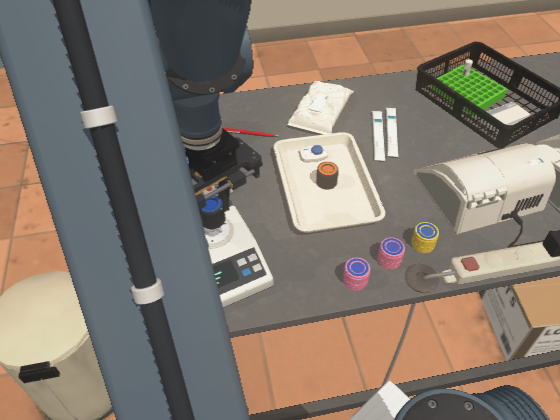

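View pics/top6.png

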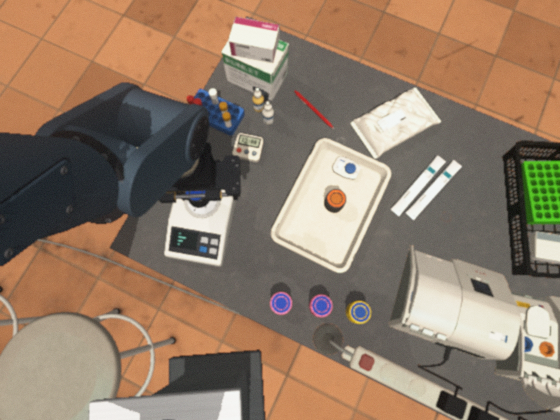

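```bash
python3 -c "
from h import *
im=cv2.imread('pics/wrist6.png')[:,:,::-1]
print(crop(im,283,230,160,130,5,'pics/c8.png'))
im=cv2.imread('pics/scene6.png')[:,:,::-1]
print(crop(im,225,215,100,90,7,'pics/c9.png'))
"
```

```text
(203, 165)
(175, 170)
```

View pics/c8.png

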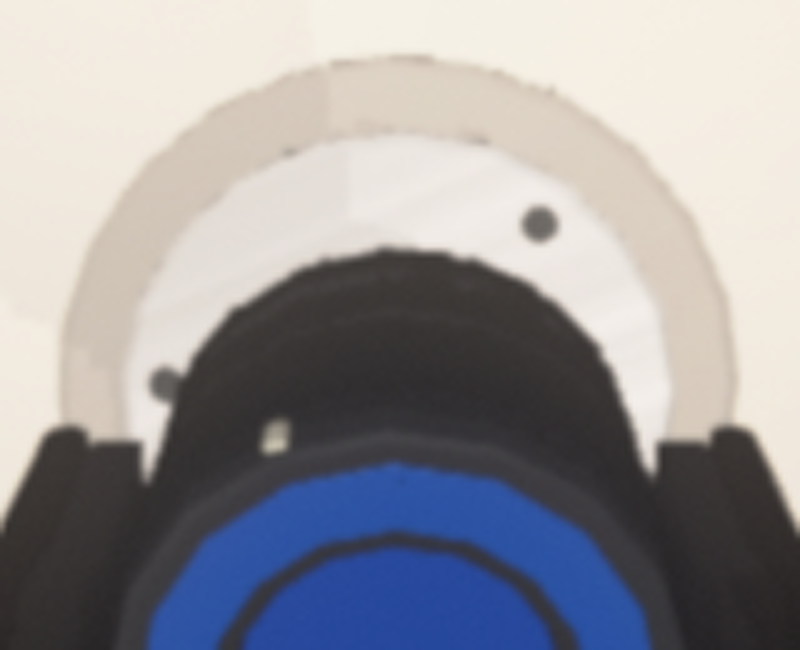

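View pics/c9.png

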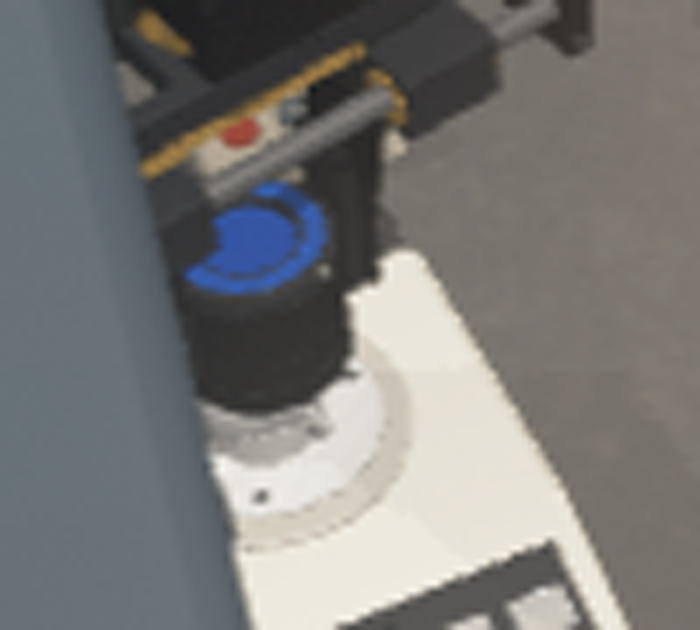

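Run:
```python
from h import *
from scipy.optimize import least_squares as L
i=env.camera_info('wrist');s=env.get_state();T=s['tool_pos'];print(T)
C=lambda p:(203+p[0]/5,165+p[1]/5)
def fit(pts,z,r):
    q=[onz(i,*C(p),z)[:2] for p in pts]
    a=L(lambda a:[np.hypot(*(p-a))-r for p in q],[555,-105]);b=L(lambda a:[np.hypot(*(p-a[:2]))-a[2] for p in q],[555,-105,r])
    print(z,a.x.round(1),a.fun.round(1),b.x.round(1));return a.x
W=[(132,330),(200,220),(290,158),(400,132),(490,145),(580,195),(650,290)]
fl=fit(W,67,33)
fit([(65,350),(130,185),(270,78),(400,58),(550,95),(660,185),(730,320)],62.3,42)
sk=fit([(400,250),(300,275),(500,275),(235,310),(565,305)],T[2]-29.3,23.5)
tp=fit([(150,620),(645,620),(400,465),(230,520),(575,520)],T[2]+12.7,20.2)
ix=onz(i,*C((272,447)),T[2]+9.7)[:2]-tp;print("idx",np.hypot(*ix),np.degrees(np.arctan2(ix[1],ix[0])))
h=[onz(i,*C(p),67)[:2]-fl for p in [(540,223),(165,383)]];print([(np.hypot(*d).round(1),np.degrees(np.arctan2(d[1],d[0])).round(1)) for d in h])
```

```text
[ 554.26788347 -105.13427679  131.53799728]
67 [ 560.7 -104.3] [-0.1 -0.4 -0.1  0.3  0.4  0.  -0.6] [ 559.8 -104.4   32.3]
62.3 [ 562.2 -104.6] [-1.5 -0.3  0.8  0.5 -0.  -0.9 -0.8] [ 560.  -104.6   40.3]
102.237997277882 [ 554.4 -104.8] [ 0.1 -0.3 -0.4  0.3  0.5] [ 556.9 -104.9   25.7]
144.237997277882 [ 555.3 -105.9] [ 0.3  0.1 -0.2 -0.1  0.2] [ 555.9 -105.9   20.6]
idx 22.440362054493466 -155.72717057660148
[(np.float64(27.6), np.float64(143.3)), (np.float64(27.9), np.float64(-97.8))]
```

Run:
```python
from h import *
from scipy.optimize import least_squares as L
i=env.camera_info('scene');z=131.2
C=lambda p:(175+p[0]/7,170+p[1]/7)
def fit(pts,z,r,C=C):
    q=[onz(i,*C(p),z)[:2] for p in pts]
    a=L(lambda a:[np.hypot(*(p-a))-r for p in q],[555,-105]);b=L(lambda a:[np.hypot(*(p-a[:2]))-a[2] for p in q],[555,-105,r])
    print(z,a.x.round(1),a.fun.round(1),b.x.round(1));return a.x
fit([(385,400),(355,460),(300,502),(230,515)],67,33)
fit([(412,410),(400,460),(350,515),(245,550)],62.3,41)
fit([(352,350),(335,385),(300,403),(260,413),(215,402)],z-29.3,23.5)
fit([(326,240),(310,270),(265,290),(220,290),(190,277)],z+12.7,20.2)
# initial picture c4, full circle
C4=lambda p:(172+p[0]/8,200+p[1]/8)
fit([(188,250),(465,245),(325,135),(325,345),(230,315),(425,310)],67,33,C4)
fit([(158,255),(497,245),(320,120),(315,388),(200,335),(450,330)],62.3,41,C4)
fit([(250,210),(388,205),(318,160),(315,245)],83,16,C4)
i=env.camera_info('top')
C3=lambda p:(162+p[0]/7,165+p[1]/7)
fit([(180,245),(383,250),(285,150),(285,352)],67,33,C3)
fit([(158,245),(412,252),(288,125),(280,375)],62.3,41,C3)
```

```text
67 [ 556.2 -104.2] [ 1.7 -1.5 -0.3  1.3] [ 564.3 -103.6   39.9]
62.3 [ 555.9 -103.9] [ 0.8 -0.3 -0.7  0.7] [ 560.4 -103.3   44.8]
101.89999999999999 [ 549.4 -106.3] [-0.5  0.6 -0.4  0.3 -0.3] [ 548.4 -106.1   22.7]
143.89999999999998 [ 550.3 -107.1] [-0.3  0.5 -0.2 -0.1  0.1] [ 550. -107.   20.]
67 [ 554.5 -106. ] [ 0.6 -0.3 -0.7 -0.1 -1.   0.2] [ 554.4 -105.9   32.7]
62.3 [ 555.5 -106.1] [-0.  -0.8 -0.4  1.7 -2.1 -1. ] [ 555.3 -105.9   40.5]
83 [ 552.7 -104. ] [ 0.5  0.1 -2.9 -2.9] [ 552.7 -103.8   14.7]
67 [ 553.3 -105.8] [-0.9 -0.9  0.3  0.2] [ 553.3 -105.9   32.7]
62.3 [ 555.2 -106.2] [-0.6 -0.6  0.3  0.3] [ 555.2 -106.2   40.8]
```

```bash
python3 -m handwheel '[[[0.4,3,3,0],[0.3,2.3,4,0],[0,0,0,0]]]'
python3 -c "
from h import *
go(559.5,-104.5,122,89)
for n in ('wrist','scene'):
  cv2.imwrite(f'pics/{n}7.png',env.capture(n)[:,:,::-1]);go(559.5,-104.5,122,89)
im=cv2.imread('pics/wrist7.png')[:,:,::-1]
print(crop(im,283,230,160,130,5,'pics/c10.png'))
im=cv2.imread('pics/scene7.png')[:,:,::-1]
print(crop(im,225,215,100,90,7,'pics/c11.png'))"
```

```text
clock: 7.77
tool_pos: [563.4, -105.6, 125.6]
tcp_rot: [-180.0, -0.8, 88.7]
wrist_force: [0.7, 0.2, -0.3]
opening: 46.9
pos [ 563.4 -105.6  125.6] rot [-179.99   -0.85   88.67] F [ 0.7  0.2 -0.3] q6 -112.0 open 46.9 t 7.7667
tool delta 1.0 -4.0 3.6 turn -0.3 len 5.4
pos [ 563.5 -105.7  125.8] rot [179.99  -0.84  88.68] F [ 0.6 -0.8 -0.6] q6 -112.0 open 47.2 t 7.8167
tool delta 1.1 -4.0 3.8 turn -0.3 len 5.7
pos [ 563.1 -105.6  125.9] rot [-179.97   -0.85   88.69] F [0.1 0.2 0.1] q6 -112.0 open 47.1 t 7.8667
tool delta 1.0 -3.6 3.9 turn -0.3 len 5.4
(203, 165)
(175, 170)
```

View pics/c10.png

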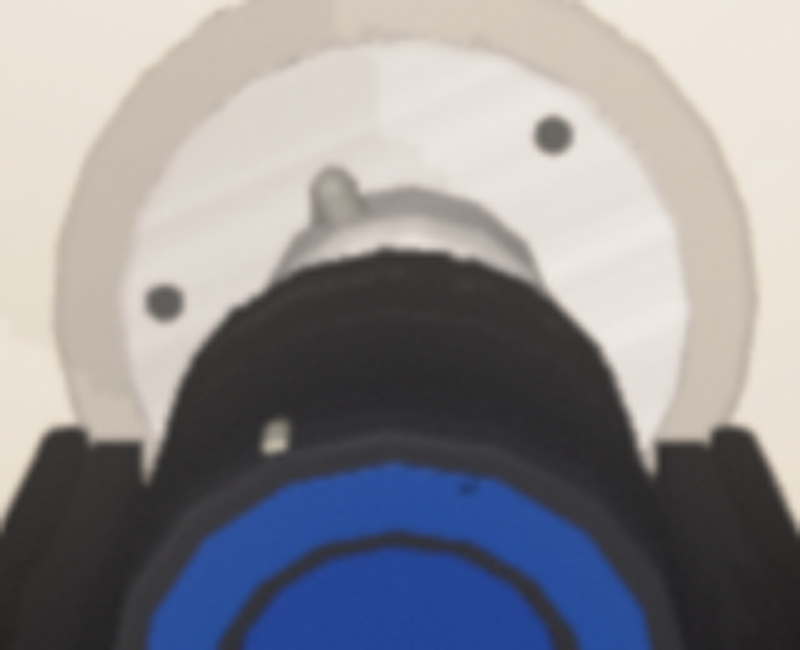

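View pics/c11.png

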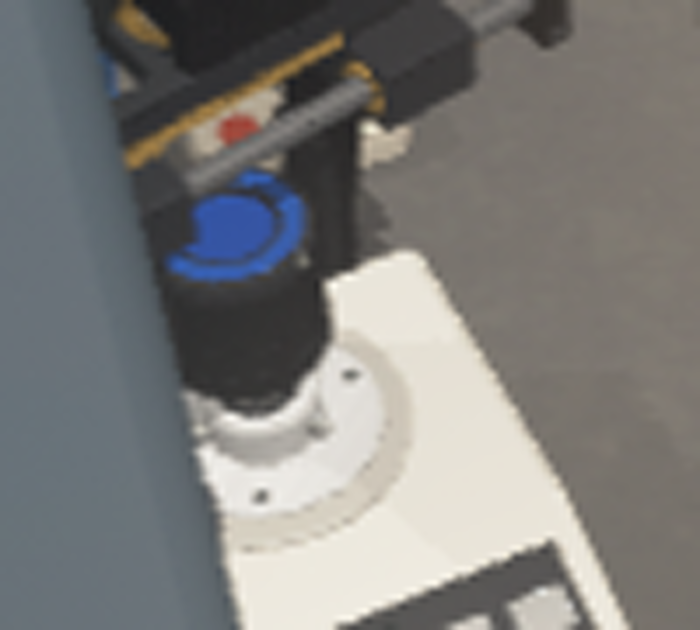

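Run:
```python
from h import *
from scipy.optimize import least_squares as L
def fit(i,C,pts,z,r):
    q=[onz(i,*C(p),z)[:2] for p in pts]
    a=L(lambda a:[np.hypot(*(p-a))-r for p in q],[555,-105]);print(z,a.x.round(1),a.fun.round(1));return a.x
i=env.camera_info('wrist');z=125.8
C=lambda p:(203+p[0]/5,165+p[1]/5)
fl=fit(i,C,[(122,310),(150,225),(210,135),(300,62),(410,40),(500,52),(595,105),(655,180),(690,305)],67,33)
sk=fit(i,C,[(400,250),(300,275),(500,275),(235,310),(565,305)],z-29.3,23.5)
tp=fit(i,C,[(150,620),(645,620),(400,465),(230,520),(575,520)],z+12.7,20.2)
print("d wrist",fl-sk,fl-tp)
t=onz(i,*C((333,175)),74.5)[:2]-fl;print("pin",np.hypot(*t),np.degrees(np.arctan2(t[1],t[0])))
ix=onz(i,*C((275,447)),z+9.7)[:2]-tp;print("idx",np.hypot(*ix),np.degrees(np.arctan2(ix[1],ix[0])))
i=env.camera_info('scene');D=lambda p:(175+p[0]/7,170+p[1]/7)
fit(i,D,[(330,335),(310,380),(260,412),(215,402)],z-29.3,23.5)
fit(i,D,[(304,225),(290,255),(245,278),(200,278)],z+12.7,20.2)
```

```text
67 [ 558.5 -103.5] [-0.1 -1.1 -1.   0.5  0.5  0.6  0.1 -0.7 -1.2]
96.5 [ 563.4 -105.4] [ 0.1 -0.3 -0.4  0.3  0.4]
138.5 [ 564.  -106.3] [ 0.3  0.1 -0.2 -0.1  0.2]
d wrist [-4.93474147  1.82691   ] [-5.55756944  2.77634516]
pin 22.10457464882423 -158.28992151803732
idx 22.329849334731012 -156.25064424054094
96.5 [ 558.1 -104.8] [-0.6 -0.4  1.8 -1.7]
138.5 [ 561.7 -107.8] [-0.4  0.3  0.1 -0.2]
```

```bash
python3 -m handwheel '[[[0.8,-2,0,0.5],[0.8,-2,0,0.5],[0,0,0,0],[0,0,0,0]]]'
python3 -c "
from h import *
for k in range(3):
  go(558.3,-104,115,88);im=env.capture('wrist')
cv2.imwrite(f'pics/w8.png',im[:,:,::-1])
print(crop(im,283,230,160,130,5,'pics/c12.png'))
go(558.3,-104,115,88)"
```

```text
clock: 8.2
tool_pos: [558.9, -103.4, 125.9]
tcp_rot: [-179.9, -0.8, 87.6]
wrist_force: [0.4, 0.7, -0.1]
opening: 47.0
pos [ 558.9 -103.4  125.9] rot [-179.94   -0.85   87.61] F [ 0.4  0.7 -0.1] q6 -110.0 open 47.0 t 8.2
tool delta -0.6 -0.5 10.9 turn -0.4 len 10.9
pos [ 558.7 -103.3  125.9] rot [-179.93   -0.85   87.61] F [ 0.1 -0.  -1.3] q6 -110.0 open 47.1 t 8.25
tool delta -0.7 -0.4 10.9 turn -0.4 len 10.9
pos [ 558.8 -103.4  125.9] rot [-179.94   -0.85   87.61] F [-0.   0.8 -1. ] q6 -110.0 open 47.3 t 8.3
tool delta -0.6 -0.5 10.9 turn -0.4 len 10.9
(203, 165)
pos [ 559.  -103.5  125.9] rot [-179.95   -0.85   87.61] F [-0.4  0.1 -0.8] q6 -110.0 open 47.1 t 8.35
tool delta -0.6 -0.7 10.9 turn -0.4 len 10.9
```

View pics/c12.png

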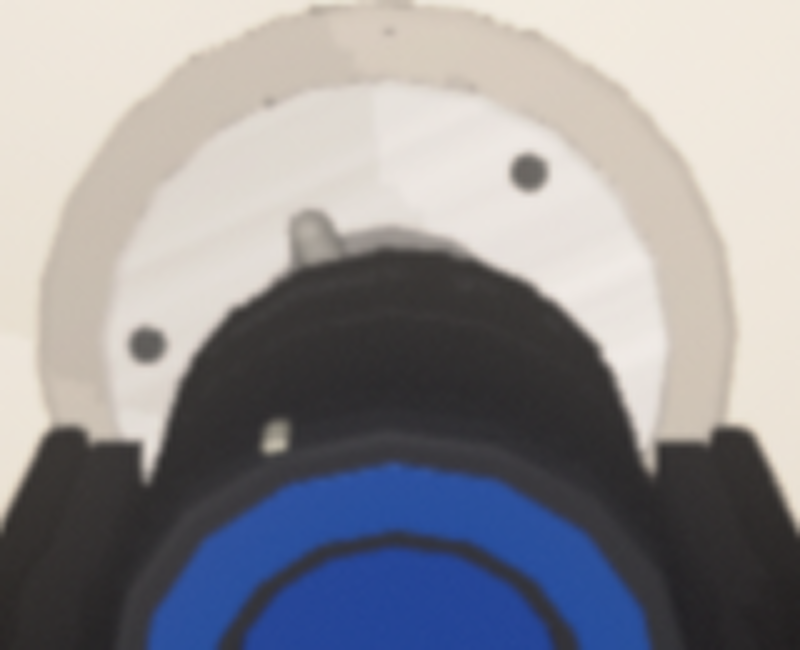

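Run:
```python
from h import *
from scipy.optimize import least_squares as L
def fit(i,C,pts,z,r):
    q=[onz(i,*C(p),z)[:2] for p in pts]
    a=L(lambda a:[np.hypot(*(p-a))-r for p in q],[555,-105]);b=L(lambda a:[np.hypot(*(p-a[:2]))-a[2] for p in q],[555,-105,r]);print(z,a.x.round(1),a.fun.round(1),b.x.round(1));return a.x
i=env.camera_info('wrist');z=125.9
C=lambda p:(203+p[0]/5,165+p[1]/5)
fl=fit(i,C,[(107,340),(130,260),(190,170),(270,105),(375,82),(475,92),(580,145),(635,220),(665,320)],67,33)
fit(i,C,[(40,350),(60,240),(190,62),(385,5),(530,35),(640,115),(715,230),(735,330)],62.3,41)
sk=fit(i,C,[(400,250),(300,275),(500,275),(235,310),(565,305)],z-29.3,23.5)
tp=fit(i,C,[(150,620),(645,620),(400,465),(230,520),(575,520)],z+12.7,20.2)
print("d wrist",fl-sk,fl-tp)
t=onz(i,*C((312,220)),74.5)[:2]-fl;print("pin",np.hypot(*t),np.degrees(np.arctan2(t[1],t[0])))
ix=onz(i,*C((275,447)),z+9.7)[:2]-tp;print("idx",np.hypot(*ix),np.degrees(np.arctan2(ix[1],ix[0])))
```

```text
67 [ 558.7 -103.8] [-0.5 -0.9 -0.7  0.5  0.3  0.4  0.4 -0.6 -1.4] [ 557.  -103.8   31.7]
62.3 [ 559.1 -104.2] [-0.5 -0.8  0.4  0.4  0.2 -0.5 -0.4 -0.4] [ 558.2 -104.1   40.3]
96.60000000000001 [ 559.3 -103.2] [ 0.1 -0.3 -0.4  0.3  0.4] [ 561.8 -103.3   25.7]
138.6 [ 559.9 -104.2] [ 0.3  0.1 -0.2 -0.1  0.2] [ 560.4 -104.2   20.6]
d wrist [-0.62918301 -0.54873078] [-1.24550238  0.41268486]
pin 21.519754309946226 -158.65250550830055
idx 22.330846804153367 -157.3402655877001
```

The fit puts the cell over the port to within about 1 mm, with the index at −157° and the pin at −158°. Descending and watching the force.

```bash
python3 -m handwheel '[[[0,-0.8,4,0],[0,0,4,0],[0,0,0,0],[0,0,0,0]]]'
python3 -c "
from h import *
go(558.3,-103.7,108,88)"
```

```text
clock: 8.68
tool_pos: [558.2, -103.5, 117.2]
tcp_rot: [-180.0, -0.8, 87.6]
wrist_force: [-0.5, 1.0, -0.5]
opening: 47.1
pos [ 558.2 -103.5  117.2] rot [-179.97   -0.84   87.6 ] F [-0.5  1.  -0.5] q6 -110.0 open 47.1 t 8.6833
tool delta -0.2 0.1 9.2 turn -0.4 len 9.2
```

```bash
python3 -m handwheel '[[[0,0,3,0],[0,0,3,0],[0,0,0,0]]]'
python3 -m handwheel '[[[0,0,2,0],[0,0,2,0],[0,0,0,0]]]'
```

```text
clock: 8.93
tool_pos: [558.2, -103.4, 110.4]
tcp_rot: [-180.0, -0.8, 87.6]
wrist_force: [-0.2, 0.6, -1.5]
opening: 47.7
clock: 9.18
tool_pos: [558.1, -103.3, 105.7]
tcp_rot: [-179.9, -0.8, 87.6]
wrist_force: [-0.3, 0.1, -0.6]
opening: 47.2
```

```bash
python3 -m handwheel '[[[0,0,2,0],[0,0,1,0],[0,0,0,0]]]'
python3 -m handwheel '[[[0,0,2,0],[0,0,0,0]]]'
```

```text
clock: 9.43
tool_pos: [558.4, -103.4, 103.1]
tcp_rot: [-180.0, -0.8, 87.6]
wrist_force: [-1.9, -0.2, 2.3]
opening: 46.9
clock: 9.6
tool_pos: [558.4, -103.4, 101.6]
tcp_rot: [-180.0, -0.8, 87.6]
wrist_force: [-0.9, 0.7, 3.4]
opening: 47.1
```

```bash
python3 -m handwheel '[[[0,0,2,0],[0,0,1.5,0],[0,0,0,0]]]'
python3 -m handwheel '[[[0,0,2,0],[0,0,1,0],[0,0,0,0]]]'
```

```text
clock: 9.85
tool_pos: [558.4, -103.4, 98.7]
tcp_rot: [180.0, -0.8, 87.6]
wrist_force: [-1.4, -0.1, 3.9]
opening: 47.5
clock: 10.1
tool_pos: [558.4, -103.4, 97.1]
tcp_rot: [180.0, -0.8, 87.6]
wrist_force: [-1.0, 1.3, 5.6]
opening: 47.1
```

```bash
python3 -m handwheel '[[[0,0,1.5,0],[0,0,1.5,0]]]'
python3 -m handwheel '[[[0,0,2,0],[0,0,2,0]]]'
```

```text
clock: 10.27
tool_pos: [558.1, -103.3, 96.5]
tcp_rot: [180.0, -0.8, 87.7]
wrist_force: [-4.2, 2.1, 17.3]
opening: 47.2
clock: 10.43
tool_pos: [558.1, -103.3, 96.5]
tcp_rot: [179.9, -0.7, 87.7]
wrist_force: [-4.8, 1.3, 17.5]
opening: 47.7
```

```bash
python3 -c "
from h import *
im=env.capture('wrist');cv2.imwrite('pics/w9.png',im[:,:,::-1]);crop(im,283,230,160,130,5,'pics/c13.png')
im=env.capture('scene');cv2.imwrite('pics/s9.png',im[:,:,::-1]);crop(im,235,215,100,90,7,'pics/c14.png')
im=env.capture('top');cv2.imwrite('pics/t9.png',im[:,:,::-1])
go(558,-103,96,88)"
```

```text
pos [ 558.1 -103.3   96.5] rot [179.9   -0.72  87.68] F [-4.5  0.9 17.3] q6 -110.0 open 47.0 t 10.5833
tool delta 0.3 -0.2 0.5 turn -0.3 len 0.6
```

View pics/c13.png

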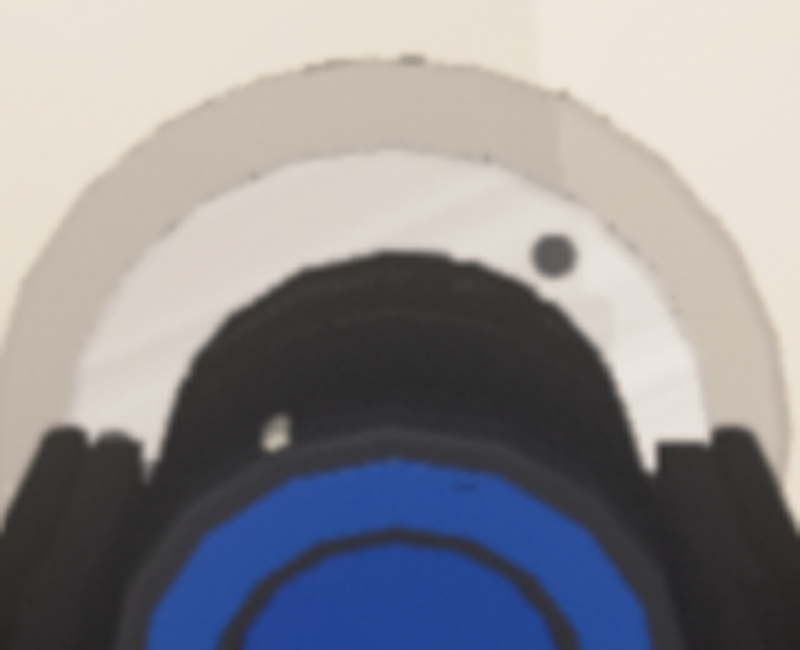

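View pics/c14.png

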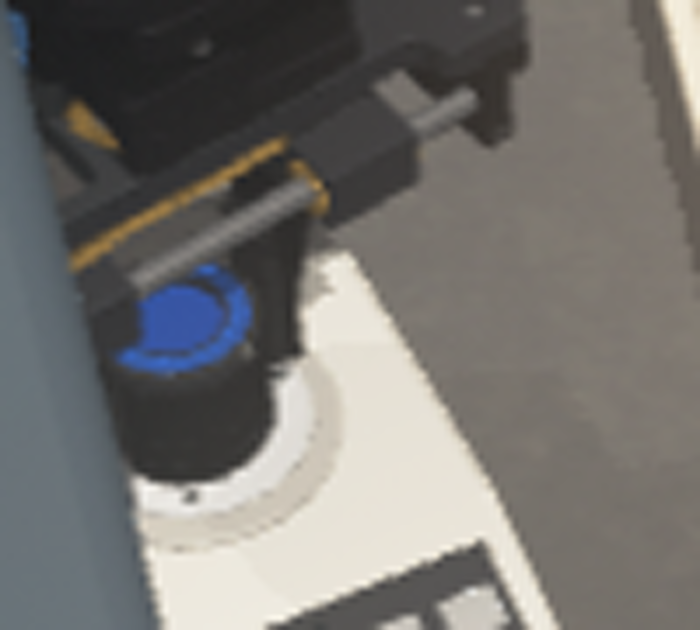

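View pics/t9.png

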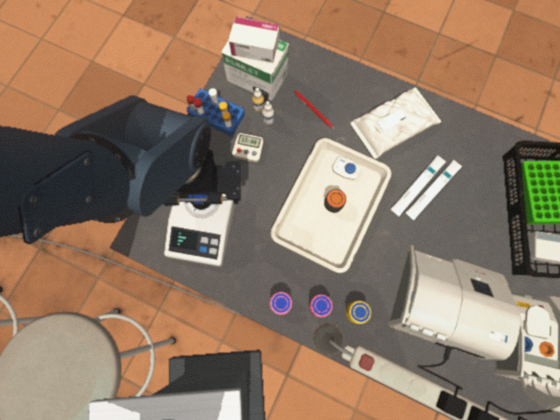

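```bash
python3 -m handwheel '[[[0,0,2.5,0],[0,0,2.8,0]]]'
python3 -c "
from h import *
env.capture('wrist');go(558,-103,96,88);env.capture('wrist');go(558,-103,96,88)"
```

```text
clock: 10.75
tool_pos: [558.0, -103.3, 96.3]
tcp_rot: [179.8, -0.7, 87.7]
wrist_force: [-6.9, 2.3, 25.9]
opening: 47.1
pos [ 558.  -103.3   96.3] rot [179.82  -0.65  87.71] F [-5.7  1.2 22.5] q6 -110.0 open 46.8 t 10.8
tool delta 0.3 -0.0 0.3 turn -0.3 len 0.4
pos [ 558.  -103.3   96.3] rot [179.82  -0.65  87.71] F [-6.3  1.1 21.7] q6 -110.0 open 47.0 t 10.85
tool delta 0.3 -0.1 0.3 turn -0.3 len 0.4
```

Holding at about 22 N with the height steady at 96.3 mm, which matches the expected home height. Handing in.

```bash
python3 -c "
from h import *
print(env.job_done());go(558,-103,96,88)"
```

```text
the job is handed in; nothing more can be done
None
the job is handed in; nothing more can be done
```

I lifted the blue-ringed cell out of the tray and turned it until its index line was within about 2° of a pin. I then lowered it over the boss and pushed it home. The job was handed in at about 10.9 s with the cell still held down.

**Last checks:**
- **Height:** the TCP stopped at 96.3 mm, which puts the skirt on the seat. It passed pin level (about 106 mm) with no step in force.
- **Force:** the spring force rose smoothly from about 2.3 to 5.6 N. It then climbed sharply at the seat, and I was holding a steady push of about 22 N at hand-in.
- **Pictures:** taken just before a final small extra push, they show the skirt on the flange with no boss or pins visible, and the index line unmoved in the grip. The orange cell, cartridge and timer look untouched.

**What disagreed:**
- **Port position:** the camera estimates differed by up to about 6 mm, so I centred the cell on the port within a single wrist picture.
- **First correction:** it overshot by about 4 mm. I fixed that before descending.
- **Tilt:** a tool tilt of about 0.7° remained at the end.
- **Shutter:** its travel could not be read directly, so "fully home" rests on the height and force readings.

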